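# Clear the portion scale and centre the measuring cup on it

## Task

The measuring cup is to be weighed, but somebody has left the wooden mushroom-shaped presser standing on the small flat scale in front of you. First park the presser handle-down through the ring of its stand, so that its head rests on the ring; then set the cup upright and gently on the scale's platform, turned and centred so that no part of it, handle included, sticks out past the platform's edges. Leave the squeeze bottle, timer, salt shaker and small bowl where they are, and do not tip the cup.

Things in the scene. Friction and masses are not known exactly. Their poses are not given: they have to be found in the camera images.
- scale: Small flat kitchen scale, fixed: grey housing with a raised steel platform, 42 mm high in all. Origin on the worktop under the platform's centre; z up, x to the back, -x to the front ledge with the dark display (housing 26 mm high, x = -88 to +50 mm, 128 mm wide), y along the platform's long side.
- platform (a point): Centre of the top face of the scale's platform, 42 mm above the worktop; axes as the scale's. The platform is a bare flat plate without a rim, 106 mm along x and 136 mm along y.
- ring_stand: Fixed steel stand: round foot, 110 mm diameter, 8 mm thick; a 12 mm post at x = +41 mm that ends 4 mm below the ring's top; a level steel ring over the foot's centre. Origin: centre of the foot's underside, on the worktop, straight below the ring; z up.
- ring_top (a point): Centre of the ring's top face, 118 mm above the worktop. The ring is 18 mm tall, bore 50 mm, outer diameter 64 mm; below it is free space down to the foot (8 mm above the worktop).
- presser: Wooden mushroom-shaped presser, 142 mm long, about 0.2 kg, starts upright on its handle end on the platform. All round: handle 40 mm diameter, 100 mm long, below; head 62 mm diameter, 42 mm high, above (sides straight for its lower 26 mm, then narrowing to a 32 mm top). Origin: centre of the handle's end face; z runs up the axis to the head. Grasp the head's straight side from above.
- presser_shoulder (a point): Centre of the flat underside of the presser's head, on its axis 100 mm from the handle's end; this face lies on the ring's top when the presser is parked.
- measure_cup: Open steel measuring cup, upright on the worktop, 86 x 114 x 76 mm with handle, 0.14 kg. Origin: middle of the 86 x 114 outline, at the underside; z up. The hollow round part has its axis at y = +14 mm, 86 mm diameter at the rim, 68 at the base, wall 3 to 5 mm, rim 76 mm up. Loop handle, 10 mm thick, points to -y, ends at y = -57 mm. Grasp the rim's wall, one finger inside, or the handle.
- cup_axis (a point): Point on the axis of the cup's round body, at the underside (cup frame x = 0, y = +14 mm).
- cup_handle_end (a point): Outermost point of the cup's handle (cup frame x = 0, y = -57 mm, z = 40 mm).
- squeeze_bottle: Bystander: upright white squeeze bottle, 60 mm diameter up to 154 mm, then a neck and nozzle under 40 mm wide up to 215 mm, loose, beside the scale on its left or right. Origin: centre of its underside.
- timer: Bystander: kitchen timer, 32 x 66 x 62 mm (x, y, z), loose, on the other side of the scale. Origin: centre of its underside.
- salt_shaker: Bystander: round salt shaker close behind the measuring cup, 66 mm body diameter with a handle, 66 x 90 x 93 mm, loose. Origin: underside; its body axis is at x = 0, y = +11 mm, its handle points to -y, and nothing of it lies beyond 46 mm from its origin in plan.
- prep_bowl: Bystander: small steel bowl, 108 mm diameter, 37 mm high, loose, behind the ring stand. Origin: centre of its underside.

How it is judged:
By the outcome, as a careful person would: the job done as asked, in the order asked, and still so for the second after the job is handed in, with the robot touching nothing.
It also fails if it takes over 64 s, if anything falls off the work surface, if the arm or the gripper's body presses on something with over 40 N, if the wrist force passes 120 N, or if a joint passes its speed limit or range.

## Robot

A 6-joint arm with a two-finger parallel gripper is mounted at the origin on a cart in front of the work surface, level with it; the furniture and walls round the work are solid. World frame = base frame: x ahead of the robot, y to its left, z up, the work surface at z = 0. Lengths are in m, angles in rad, forces in N, time in s.
With the tool pointing down it reaches from about 0.35 to 0.775 m from the base axis. Payload 7.3 kg.
Tool frame: the origin (TCP) lies at the centre of the arm's flange, where the gripper is bolted on; the fingertips stand 178 mm ahead of it and the grasp point (between the pads) lies 159 mm ahead of it; z points along the fingers, y is the line along which they close (so a half turn about z gives the same grasp; the last joint's range is limited). The gripper opens to 92 mm and grips with 3 to 60 N. Pads are 19 mm wide; open, the fingers measure 130 mm over their backs; the gripper's body (75 mm by 190 mm) begins 47 mm behind the grasp point.
Start: joints at [-1.469, 0.342, 1.524, -0, 1.275, -0.146], TCP at [0.129, -0.509, 0.405] pointing down, gripper open.
Joint ranges: [-2.53, 2.53], [-0.77, 2.02], [0.04, 2.7], [-1, 4.14], [0.28, 2.66], [-3.11, 3.11]. Speed limits (rad/s): [2.57, 2.57, 3.14, 3.14, 3.14, 3.14].

## Interface

Orientations are given as [roll, pitch, yaw] about the fixed x, y, z axes, in that order (R = Rz(yaw) Ry(pitch) Rx(roll)).
In Python, from cell import robot gives the robot as it stands.
- The arm moves only by the tool nudge_tcp, called after ">>>" as name(argument=value, ...), one argument or row to a line, values as JSON. Schema: {"type":"object","properties":{"plan":{"type":"array","items":{"type":"number"},"minItems":6,"maxItems":48},"finger_gap":{"type":"number"},"grip_n":{"type":"number"},"only":{"type":"string"},"quiet":{"type":"boolean"},"lines":{"type":"string"}},"required":["plan"],"additionalProperties":false}. plan is one flat list of numbers that holds 1 to 8 rows one after another, with no inner brackets; each row has 6 numbers: dx, dy, dz in a scale on which 1.0 is 0.25 m, then a rotation vector rx, ry, rz in a scale on which 1.0 is 4 rad; each row shifts and turns the commanded pose from where the row before left it, along the tool's axes as they then stand; what a row does not reach is not made up. A row lasts 1/12 s, in which the tool goes at most 0.0417 m and 0.125 rad, less where a joint would pass 70% of its speed; a pose out of reach is approached as far as the arm can. finger_gap is the finger opening in m, set as the call begins (left out keeps the last). The fingers move at their own pace and stop on an object; grip_n is the grip in N (left out, the last holds). Time passes only in rows, so rows that do not move let the fingers close. The tool returns the time, the measured TCP pose, the force, the opening and the grip force at its end. only (a regular expression) keeps the lines of the reply that match it, lines (a string "A,B") keeps lines A to B, and quiet returns only ok. A shift or turn number past 1, either way, is cut back to 1. Input that does not fit is refused with a message, and nothing moves.
- robot.observe(): the state, without advancing time (a new reading comes with each control period).
- robot.read_camera(name): name is "side" or "top"; returns a dict with "image" (420x560x3 uint8, red, green, blue), "fx", "fy", "cx", "cy" (pixels), "pose" (4x4, takes a point from camera to world coordinates). Camera axes: x right, y down, z forward; pixel columns grow to the right and rows downward; lengths in m; the calibration is good to about 2 mm. A picture is of the moment at which its call begins. There is no depth.
- robot.hand_in(): hands the job in; it is judged then, once.
The state is a dict: "time": time; "qpos": joint angles; "qvel": joint speeds; "joint_efforts": joint torques, N m; "tool_pos": TCP position; "tool_rot": TCP orientation; "contact_force": force on the tool from outside, world axes, zero at the start; "torque": the same for the moment, N m; "opening": finger opening in m; "grip_force": force on a finger pad.
Only numpy, scipy, OpenCV 4.12 (cv2) and the standard library are available. Lean on these libraries where they do the work, as an engineer would, in place of code of your own. Each camera call takes 0.05 s, during which the arm holds its last target. There are 200 camera calls.

## Working session

There is one attempt and no reset: what is moved stays moved. The work goes in short steps, Python scripts to look and compute and a tool call to move; the robot and the scene stay as the last step left them, time stands still between calls to the robot, and variables do not carry over. Pictures are saved under pics/ and viewed, at most 10 in all, crops included, and the job is handed in when it is done.

```bash
ls; mkdir -p pics; python3 - <<'E'
from cell import robot
import cv2,numpy as np
np.set_printoptions(precision=4,suppress=True)
for n in("top","side"):
    d=robot.read_camera(n);cv2.imwrite(f"pics/{n}0.png",cv2.resize(d["image"][:,:,::-1],(784,588),interpolation=cv2.INTER_CUBIC));print(n,d["fx"],d["fy"],d["cx"],d["cy"]);print(d["pose"])
s=robot.observe();print(s)
E
```

```text
cell.py
pics
top 534.063506815147 534.063506815147 279.33499126475135 210.7014568030316
[[-0.029  -0.9728  0.2299  0.1939]
 [-0.9996  0.0297 -0.0007  0.0173]
 [-0.0061 -0.2298 -0.9732  1.5885]
 [ 0.      0.      0.      1.    ]]
side 427.6835523052834 427.6835523052834 278.49100755514513 207.39857717800015
[[-0.8492 -0.2139  0.4828 -0.1203]
 [-0.5279  0.3677 -0.7656  0.9992]
 [-0.0138 -0.905  -0.4252  0.6722]
 [ 0.      0.      0.      1.    ]]
{'time': 0.1, 'qpos': array([-1.469 ,  0.3427,  1.5249, -0.    ,  1.2754, -0.146 ]), 'qvel': array([ 0.0002, -0.0012, -0.0023,  0.0008,  0.0017, -0.0007]), 'joint_efforts': array([  0.0014, -43.2006, -24.4693,   0.0719,   0.0526,  -0.0001]), 'tool_pos': array([ 0.1288, -0.5088,  0.4041]), 'tool_rot': array([-3.1402, -0.0002,  0.2478]), 'contact_force': array([0.1862, 0.048 , 0.1036]), 'torque': array([-0.0019,  0.0172,  0.0193]), 'grip_force': 0.0, 'opening': 0.0919550427808155}
```

View pics/top0.png

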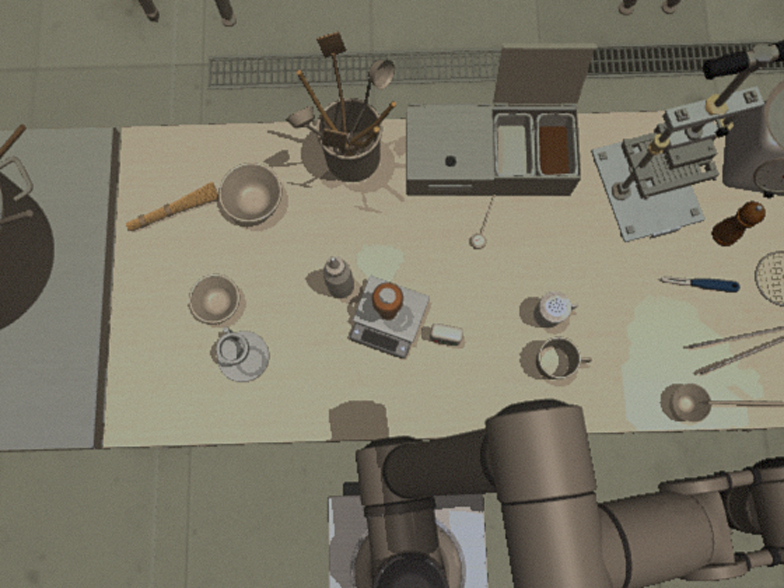

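View pics/side0.png

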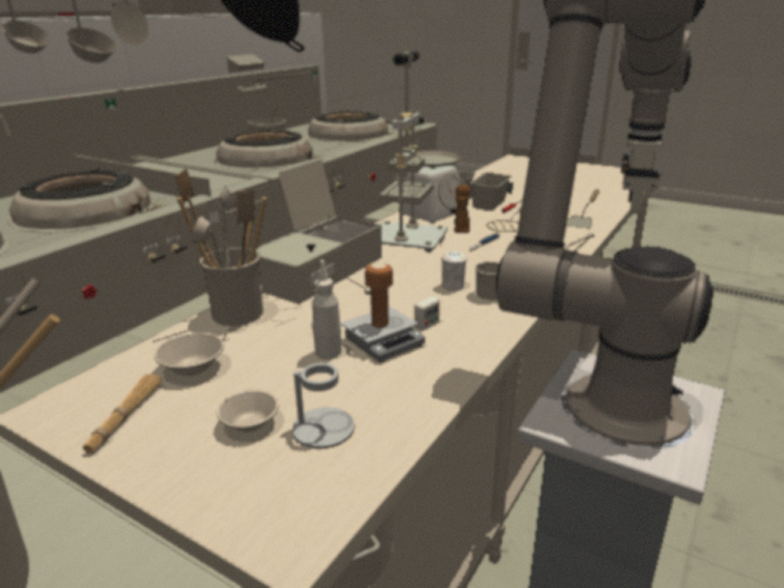

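The top view shows the stand ring at about (232,348) with its foot at (243,356). The presser head is at (388,298) on the scale at (389,317), the cup is at (558,358) with its handle pointing right, the bottle at (338,277) and the timer at (446,334). I'll enlarge these.

```bash
python3 - <<'E'
import cv2,numpy as np
from cell import robot
t=robot.read_camera("top")["image"][:,:,::-1];s=robot.read_camera("side")["image"][:,:,::-1]
def crop(im,x,y,w,h,k):
    c=cv2.resize(im[y:y+h,x:x+w],None,fx=k,fy=k,interpolation=cv2.INTER_CUBIC)
    c=cv2.convertScaleAbs(c,alpha=1.2)
    for i in range(0,w,10): cv2.line(c,(i*k,0),(i*k,8),(0,0,255),1);cv2.putText(c,str(x+i),(i*k,18),0,.33,(0,0,255),1)
    for i in range(0,h,10): cv2.line(c,(0,i*k),(8,i*k),(0,0,255),1);cv2.putText(c,str(y+i),(10,i*k+4),0,.33,(0,0,255),1)
    return c
a=crop(t,225,180,110,80,7)
cv2.imwrite("pics/a.png",a)
b=np.hstack([crop(t,145,225,60,55,6),crop(t,375,200,65,80,6)[:330]])
b2=np.hstack([crop(s,200,250,60,70,6)[:270],crop(s,225,180,65,80,6)[:270]]) 
cv2.imwrite("pics/b.png",np.hstack([crop(t,145,230,60,48,6),crop(t,375,230,65,48,6)]))
cv2.imwrite("pics/c.png",np.hstack([crop(s,200,255,60,70,6),crop(s,240,180,70,70,6)]))
E
```

```text
(no output)
```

View pics/a.png

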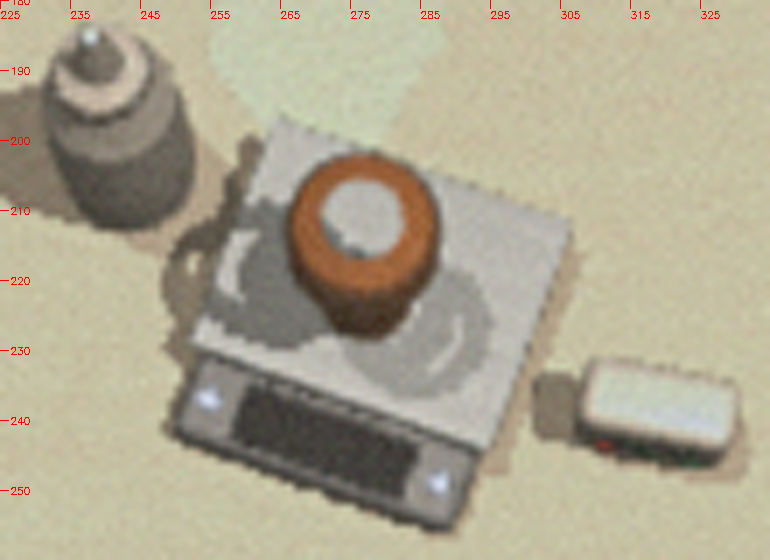

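View pics/b.png

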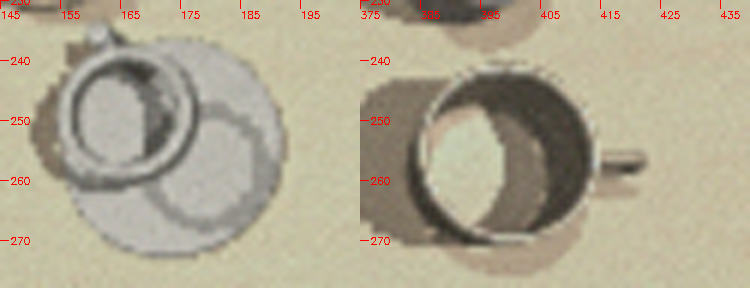

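View pics/c.png

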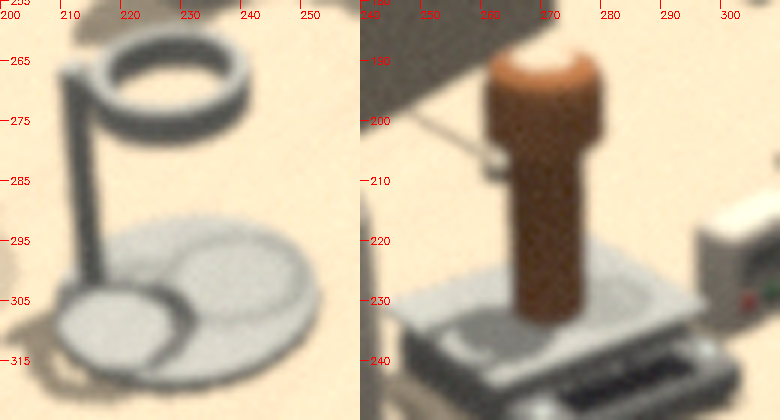

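```bash
cat > h.py <<'E'
import numpy as np,cv2
from cell import robot
np.set_printoptions(precision=4,suppress=True)
def cams(): return {n:robot.read_camera(n) for n in("top","side")}
def ray(d,u,v,z):
    P=d["pose"];r=P[:3,:3]@[(u-d["cx"])/d["fx"],(v-d["cy"])/d["fy"],1];o=P[:3,3];return o+r*(z-o[2])/r[2]
def proj(d,X):
    P=d["pose"];c=(np.atleast_2d(X)-P[:3,3])@P[:3,:3];return np.c_[c[:,0]/c[:,2]*d["fx"]+d["cx"],c[:,1]/c[:,2]*d["fy"]+d["cy"]]
def circ(c,r,z,n=60):
    a=np.linspace(0,2*np.pi,n);return np.c_[c[0]+r*np.cos(a),c[1]+r*np.sin(a),np.full(n,z)]
def overlay(d,x,y,w,h,k,curves):
    im=cv2.resize(d["image"][y:y+h,x:x+w,::-1],None,fx=k,fy=k,interpolation=cv2.INTER_CUBIC)
    for C,col in curves:
        p=((proj(d,C)-[x,y]+.5)*k-.5);cv2.polylines(im,[np.round(p*8).astype(np.int32)],False,col,1,cv2.LINE_AA,3)
    return im
E
python3 - <<'E'
from h import *
C=cams();t=C["top"];s=C["side"]
q=lambda zx,zy,ox,oy,k:(zx/k+ox-.5,zy/k+oy-.5)
pc=np.array([ray(t,*q(x,y,225,180,7),.042) for x,y in((283,117),(572,222),(488,452),(192,340))])
m=pc.mean(0);ex=(pc[0]+pc[1]-pc[2]-pc[3])/2;ey=(pc[0]+pc[3]-pc[1]-pc[2])/2
print("plat",m,"len",np.linalg.norm(ex),np.linalg.norm(ey),"yaw",np.arctan2(ex[1],ex[0]),np.arctan2(ey[1],ey[0])-np.pi/2)
pr=ray(t,*q(362,218,225,180,7),.184);print("presser top",pr, "side handle bottom ctr", ray(s,271,231.5,.042),"side headtop",ray(s,270.3,189,.184))
foot=ray(t,*q(174,147,145,230,6),.008);ring=ray(t,*q(127,110,145,230,6),.118);print("foot",foot,"ring",ring,"post",ray(t,*q(105,33,145,230,6),.114),"ringside",ray(s,*q(167,72,200,255,6),.118))
cup=ray(t,*q(143,151,375,230,6),.076);he=ray(t,*q(285,163,375,230,6),.04);print("cup",cup,he,np.linalg.norm((he-cup)[:2]))
bt=ray(t,*q(90,35,225,180,7),.215);print("bottle",bt);print("timer",ray(t,*q(660,402,225,180,7),.062))
print("salt",ray(t,555/1.4,308/1.4,.09))
E
```

```text
plat [0.5317 0.0171 0.042 ] len 0.10483856712183277 0.13250154033555664 yaw -0.39031788279080337 -0.39290618535264854
presser top [0.5261 0.0247 0.184 ] side handle bottom ctr [0.5227 0.0252 0.042 ] side headtop [0.5226 0.0237 0.184 ]
foot [0.4441 0.336  0.008 ] ring [0.4447 0.336  0.118 ] post [0.4822 0.3479 0.114 ] ringside [0.4402 0.3409 0.118 ]
cup [ 0.4122 -0.3191  0.076 ] [ 0.4094 -0.3955  0.04  ] 0.07645024710549939
bottle [0.5938 0.1264 0.215 ]
timer [ 0.4729 -0.096   0.062 ]
salt [ 0.5103 -0.3186  0.09  ]
```

```bash
python3 - <<'E'
from h import *
C=cams();t=C["top"];s=C["side"]
G=(0,255,0);B=(255,0,0);R=(0,0,255)
pl=np.array([.5317,.0171]);y=-.3915;Rz=np.array([[np.cos(y),-np.sin(y)],[np.sin(y),np.cos(y)]])
sq=np.array([[1,1],[1,-1],[-1,-1],[-1,1],[1,1]])*[.053,.068]
P=np.c_[pl+sq@Rz.T,np.full(5,.042)]
pr=(.5250,.0247);st=(.4440,.3363);cu=(.4122,-.3191)
cur=[(P,R),(circ(pr,.031,.142),B),(circ(pr,.031,.168),G),(circ(pr,.016,.184),B),(circ(pr,.02,.042),G)]
ring=[(circ(st,.032,.118),R),(circ(st,.025,.118),B),(circ(st,.055,.008),G)]
cup=[(circ(cu,.043,.076),R),(circ(cu,.034,0),G)]
hs=np.array([[cu[0]-.071*.037,cu[1]-.071,z] for z in(.02,.06)]);cup.append((hs,B))
a=overlay(t,245,188,65,60,6,cur);b=overlay(t,148,233,50,48,6,ring);c=overlay(t,380,235,50,48,6,cup)
d=overlay(s,240,182,65,60,6,cur);e=overlay(s,205,256,50,60,6,ring)
W=np.zeros((588,400,3),np.uint8)
top=np.hstack([a[:300],b[:288].copy() if 0 else np.vstack([b,np.zeros((12,300,3),np.uint8)])])
bot=np.hstack([d[:300],e[:300]])
o=np.vstack([top,bot[:, :690]])
cv2.imwrite("pics/o1.png",o[:600]);cv2.imwrite("pics/o2.png",c)
E
```

```text
(no output)
```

View pics/o1.png

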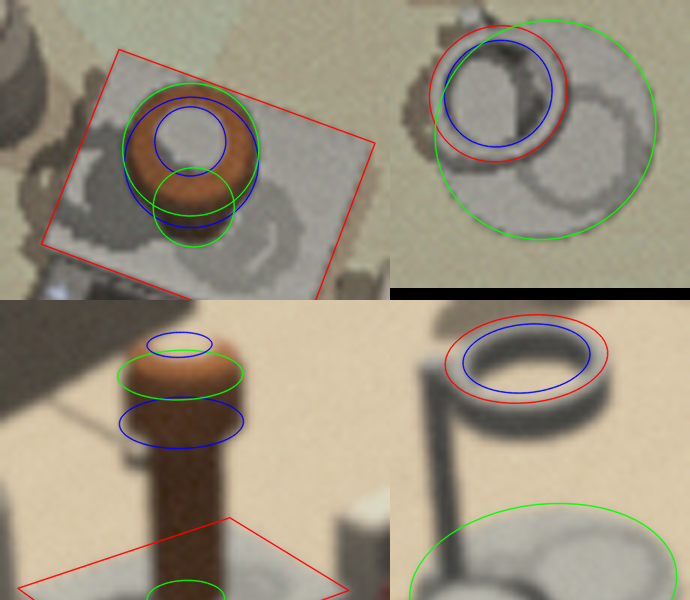

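The overlays fit within about 1 mm in both views. The presser is at about (0.525, 0.025), the ring at (0.444, 0.336), the platform at (0.532, 0.017) with yaw -0.39, and the cup axis at (0.412, -0.319). I'll turn the fingers crosswise to the bottle and approach.

The rows are not in the units I measure in: shifts go in shares of 0.25 m and turns go in shares of 4 rad. I convert before sending: -0.12 rad / 4 = -0.03.

```bash
cat >> h.py <<'E'
from scipy.spatial.transform import Rotation as Ro
def tool(g=None,rpy=None):
    "print deltas in tool axes: turn first, then shift so the grasp point comes to g"
    s=robot.observe();R=Ro.from_euler("xyz",s["tool_rot"]);p=np.array(s["tool_pos"])
    R2=R if rpy is None else Ro.from_euler("xyz",rpy) if not isinstance(rpy,Ro) else rpy
    print("t %.2f grasp"%s["time"],p+R.apply([0,0,.159]),"rpy",s["tool_rot"],"F",s["contact_force"],"open %.4f grip %.1f"%(s["opening"],s["grip_force"]))
    print("turn",(R.inv()*R2).as_rotvec())
    if g is not None: print("then shift",R2.inv().apply(np.array(g)-R2.apply([0,0,.159])-p),"world",np.array(g)-R2.apply([0,0,.159])-p)
E
```

>>> nudge_tcp(
  plan=[0, 0, 0, 0, 0, -0.03, 0, 0, 0, 0, 0, -0.03, 0, 0, 0, 0, 0, -0.03, 0, 0, 0, 0, 0, -0.03, 0, 0, 0, 0, 0, -0.03, 0, 0, 0, 0, 0, -0.03],
  finger_gap=0.092,
)

```text
time: 0.9
tool_pos: [0.1288, -0.5089, 0.4047]
tool_rot: [3.142, 0.0, 0.974]
contact_force: [-1.0, -0.6, -1.0]
opening: 0.0915
grip_force: 0.0
```

>>> nudge_tcp(
  plan=[0.144, 0.0064, 0, 0, 0, 0, 0.144, 0.0064, 0, 0, 0, 0, 0.144, 0.0064, 0, 0, 0, 0, 0.144, 0.0064, 0, 0, 0, 0, 0.144, 0.0064, 0, 0, 0, 0, 0.144, 0.0064, 0, 0, 0, 0, 0.144, 0.0064, 0, 0, 0, 0, 0.144, 0.0064, 0, 0, 0, 0],
)

```text
time: 1.57
tool_pos: [0.3033, -0.2774, 0.4049]
tool_rot: [3.141, 0.0, 0.967]
contact_force: [1.9, -0.6, -0.7]
opening: 0.0918
grip_force: 0.0
```

>>> nudge_tcp(
  plan=[0.144, 0.0064, 0, 0, 0, 0, 0.144, 0.0064, 0, 0, 0, 0, 0.144, 0.0064, 0, 0, 0, 0, 0.144, 0.0064, 0, 0, 0, 0, 0.144, 0.0064, 0, 0, 0, 0, 0.144, 0.0064, 0, 0, 0, 0, 0.144, 0.0064, 0, 0, 0, 0, 0, 0, 0, 0, 0, 0],
)

```text
time: 2.23
tool_pos: [0.4571, -0.0737, 0.4048]
tool_rot: [3.141, -0.002, 0.973]
contact_force: [-2.5, 0.0, -0.4]
opening: 0.0918
grip_force: 0.0
```

```bash
python3 -c "
from h import *
tool((.525,.0247,.166),(np.pi,0,.976))"
```

```text
t 2.23 grasp [ 0.4575 -0.0734  0.2458] rpy [ 3.1407 -0.0024  0.9726] F [-2.4618  0.0356 -0.3904] open 0.0918 grip 0.0
turn [ 0.0009 -0.0024 -0.0034]
then shift [0.1195 0.0011 0.0798] world [ 0.0679  0.0984 -0.0798]
```

Scaled: 0.03 m / 0.25 = 0.12, 0.0295 m / 0.25 = 0.118.

>>> nudge_tcp(
  plan=[0.12, 0.0012, 0, 0, 0, 0, 0.12, 0.0012, 0, 0, 0, 0, 0.12, 0.0012, 0, 0, 0, 0, 0.118, 0.0008, 0, 0, 0, 0, 0, 0, 0.06, 0, 0, 0, 0, 0, 0, 0, 0, 0, 0, 0, 0, 0, 0, 0],
)

```text
time: 2.82
tool_pos: [0.5231, 0.0198, 0.389]
tool_rot: [-3.14, 0.002, 0.968]
contact_force: [0.7, -0.1, 0.1]
opening: 0.0918
grip_force: 0.0
```

```bash
python3 -c "
from h import *
tool((.525,.0247,.166),(np.pi,0,.976))"
```

```text
t 2.82 grasp [0.5227 0.0197 0.23  ] rpy [-3.1396  0.0016  0.9681] F [ 0.7434 -0.0809  0.1293] open 0.0918 grip 0.0
turn [-0.002   0.0016 -0.0079]
then shift [ 0.0051 -0.0012  0.064 ] world [ 0.0019  0.0049 -0.064 ]
```

Scaled: 0.016 m / 0.25 = 0.064, 0.014 m / 0.25 = 0.056.

>>> nudge_tcp(
  plan=[0.008, 0, 0.064, 0, 0, 0, 0.008, 0, 0.064, 0, 0, 0, 0.004, 0, 0.064, 0, 0, 0, 0, 0, 0.056, 0, 0, 0, 0, 0, 0, 0, 0, 0, 0, 0, 0, 0, 0, 0, 0, 0, 0, 0, 0, 0],
)

```text
time: 3.4
tool_pos: [0.5265, 0.0234, 0.329]
tool_rot: [3.14, -0.001, 0.967]
contact_force: [0.0, -0.1, 0.6]
opening: 0.0914
grip_force: 0.0
```

```bash
python3 -c "
from h import *
tool((.525,.0247,.166),(np.pi,0,.976))"
```

```text
t 3.40 grasp [0.5268 0.0234 0.17  ] rpy [ 3.1399 -0.0007  0.9668] F [ 0.0224 -0.0955  0.6352] open 0.0914 grip 0.0
turn [ 0.0017 -0.0007 -0.0092]
then shift [ 0.0002 -0.002   0.004 ] world [-0.0015  0.0013 -0.004 ]
```

Scaled: 0.003 m / 0.25 = 0.012, -0.0015 m / 0.25 = -0.006.

>>> nudge_tcp(
  plan=[0, -0.006, 0.012, 0, 0, 0, 0, 0, 0, 0, 0, 0, 0, 0, 0, 0, 0, 0],
)

```text
time: 3.65
tool_pos: [0.525, 0.0249, 0.3252]
tool_rot: [3.141, -0.0, 0.968]
contact_force: [-0.1, -0.4, -0.2]
opening: 0.0917
grip_force: 0.0
```

>>> nudge_tcp(
  plan=[0, 0, 0, 0, 0, 0, 0, 0, 0, 0, 0, 0, 0, 0, 0, 0, 0, 0, 0, 0, 0, 0, 0, 0, 0, 0, 0, 0, 0, 0, 0, 0, 0, 0, 0, 0, 0, 0, 0, 0, 0, 0],
  finger_gap=0.05,
  grip_n=25,
)

```text
time: 4.23
tool_pos: [0.5251, 0.025, 0.3247]
tool_rot: [-3.142, 0.0, 0.968]
contact_force: [0.6, 0.4, -0.3]
opening: 0.0618
grip_force: 25.0
```

```bash
python3 -c "
from h import *
tool((.4440,.3363,.300))"
```

```text
t 4.23 grasp [0.5251 0.025  0.1657] rpy [-3.1416  0.0001  0.9678] F [ 0.5895  0.3776 -0.313 ] open 0.0618 grip 25.0
turn [0. 0. 0.]
then shift [ 0.2104 -0.2433 -0.1343] world [-0.0811  0.3113  0.1343]
```

Scaled: -0.03 m / 0.25 = -0.12, -0.0254 m / 0.25 = -0.1016.

>>> nudge_tcp(
  plan=[0, 0, -0.06, 0, 0, 0, 0, 0, -0.12, 0, 0, 0, 0, 0, -0.12, 0, 0, 0, 0, 0, -0.12, 0, 0, 0, 0, 0, -0.12, 0, 0, 0, -0.0052, -0.1016, 0, 0, 0, 0, -0.0052, -0.1016, 0, 0, 0, 0, -0.0052, -0.1016, 0, 0, 0, 0],
)

```text
time: 4.9
tool_pos: [0.4592, 0.0652, 0.4597]
tool_rot: [3.142, -0.0, 0.967]
contact_force: [0.3, 0.5, -1.8]
opening: 0.0613
grip_force: 25.0
```

>>> nudge_tcp(
  plan=[0.0952, -0.074, 0, 0, 0, 0, 0.0952, -0.074, 0, 0, 0, 0, 0.0952, -0.074, 0, 0, 0, 0, 0.0952, -0.074, 0, 0, 0, 0, 0.0952, -0.074, 0, 0, 0, 0, 0.0952, -0.074, 0, 0, 0, 0, 0.0952, -0.074, 0, 0, 0, 0, 0.0952, -0.074, 0, 0, 0, 0],
)

```text
time: 5.57
tool_pos: [0.4458, 0.3072, 0.4593]
tool_rot: [-3.141, 0.001, 0.968]
contact_force: [0.4, 0.1, -1.3]
opening: 0.0614
grip_force: 25.0
```

>>> nudge_tcp(
  plan=[0.0952, -0.074, 0, 0, 0, 0, 0, 0, 0, 0, 0, 0, 0, 0, 0, 0, 0, 0, 0, 0, 0, 0, 0, 0, 0, 0, 0, 0, 0, 0],
)

```text
time: 5.98
tool_pos: [0.4446, 0.335, 0.4595]
tool_rot: [3.142, 0.001, 0.967]
contact_force: [-1.2, 0.5, -2.1]
opening: 0.0613
grip_force: 25.0
```

```bash
python3 - <<'E'
from h import *
tool((.4440,.3363,.2417),(np.pi,0,.968))
C=cams();t=C["top"];s=C["side"]
st=(.444,.3363);st2=robot.observe()["tool_pos"]
G=(0,255,0);B=(255,0,0);R=(0,0,255)
h=st2[2]-.159-.1237
cur=[(circ(st,.032,.118),R),(circ(st,.025,.118),B),(circ(st2,.02,h),G),(circ(st2,.031,h+.1),G)]
a=overlay(s,185,190,80,95,6,cur);b=overlay(t,140,215,50,60,6,cur)
b=np.vstack([b,np.zeros((210,300,3),np.uint8)]);cv2.imwrite("pics/r.png",np.hstack([a,b]))
E
```

```text
t 5.98 grasp [0.4445 0.3349 0.3005] rpy [3.1415 0.0008 0.9669] F [-1.2305  0.5088 -2.0862] open 0.0613 grip 25.0
turn [ 0.0001  0.0008 -0.0011]
then shift [ 0.0007 -0.0012  0.0588] world [-0.0006  0.0013 -0.0588]
```

View pics/r.png

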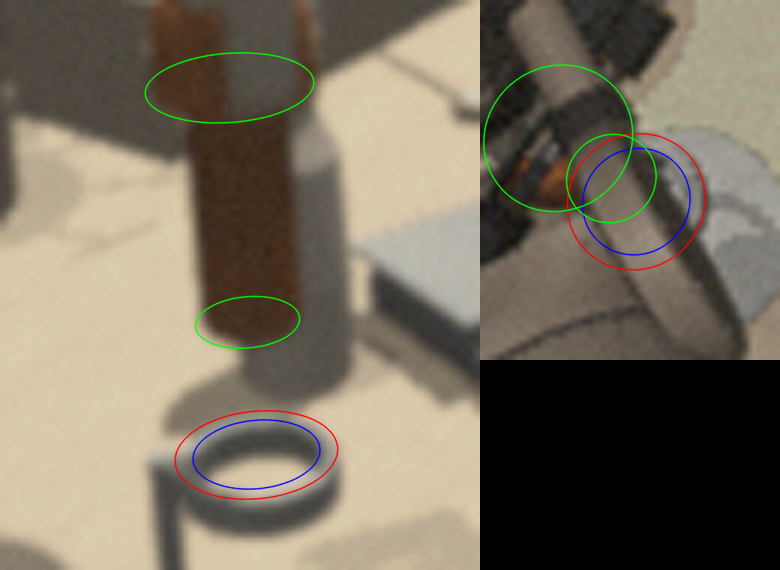

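The side view shows the handle end (about 249,322) right above the ring bore (about 258,455), and both sit within half a pixel of the model. I'll lower it.

Scaled: 0.018 m / 0.25 = 0.072, -0.0012 m / 0.25 = -0.0048.

>>> nudge_tcp(
  plan=[0.0028, -0.0048, 0.072, 0, 0, 0, 0, 0, 0.072, 0, 0, 0, 0, 0, 0.072, 0, 0, 0, 0, 0, 0.048, 0, 0, 0, 0, 0, 0.048, 0, 0, 0, 0, 0, 0, 0, 0, 0, 0, 0, 0, 0, 0, 0],
)

```text
time: 6.67
tool_pos: [0.4441, 0.3365, 0.3816]
tool_rot: [-3.141, 0.001, 0.967]
contact_force: [0.5, -0.0, -0.6]
opening: 0.0614
grip_force: 25.0
```

>>> nudge_tcp(
  plan=[0, 0, 0.072, 0, 0, 0, 0, 0, 0.072, 0, 0, 0, 0, 0, 0.072, 0, 0, 0, 0, 0, 0.056, 0, 0, 0, 0, 0, 0, 0, 0, 0, 0, 0, 0, 0, 0, 0, 0, 0, 0, 0, 0, 0],
)

```text
time: 7.25
tool_pos: [0.4444, 0.3372, 0.3153]
tool_rot: [3.14, -0.002, 0.968]
contact_force: [-0.1, -0.9, -1.7]
opening: 0.0619
grip_force: 25.0
```

```bash
python3 -c "
from h import *
tool((.4440,.3363,.1417),(np.pi,0,.968))"
```

```text
t 7.25 grasp [0.4448 0.3374 0.1563] rpy [ 3.1403 -0.0024  0.9675] F [-0.1071 -0.899  -1.6664] open 0.0619 grip 25.0
turn [ 0.0013 -0.0024 -0.0005]
then shift [-0.0009  0.0002  0.0146] world [-0.0004 -0.0009 -0.0146]
```

Scaled: 0.006 m / 0.25 = 0.024, 0.004 m / 0.25 = 0.016.

>>> nudge_tcp(
  plan=[0, 0, 0.024, 0, 0, 0, 0, 0, 0.016, 0, 0, 0, 0, 0, 0.008, 0, 0, 0, 0, 0, 0.004, 0, 0, 0, 0, 0, 0, 0, 0, 0, 0, 0, 0, 0, 0, 0],
)

```text
time: 7.75
tool_pos: [0.4439, 0.3371, 0.3007]
tool_rot: [3.141, -0.0, 0.968]
contact_force: [-0.1, 0.4, -1.5]
opening: 0.0615
grip_force: 25.0
```

>>> nudge_tcp(
  plan=[0, 0, 0.004, 0, 0, 0, 0, 0, 0, 0, 0, 0, 0, 0, 0, 0, 0, 0, 0, 0, 0, 0, 0, 0],
)

```text
time: 8.08
tool_pos: [0.4438, 0.3371, 0.3007]
tool_rot: [3.141, -0.001, 0.968]
contact_force: [-2.7, -1.2, 5.7]
opening: 0.0615
grip_force: 25.0
```

```bash
python3 -c "
from h import *
tool((.4440,.3363,.1417),(np.pi,0,.968))"
```

```text
t 8.08 grasp [0.4439 0.3371 0.1417] rpy [ 3.1412 -0.0007  0.9679] F [-2.6743 -1.2365  5.7464] open 0.0615 grip 25.0
turn [ 0.0004 -0.0007 -0.0001]
then shift [-0.0005  0.0006 -0.    ] world [ 0.0002 -0.0008  0.    ]
```

>>> nudge_tcp(
  plan=[0, 0, 0, 0, 0, 0, 0, 0, 0, 0, 0, 0, 0, 0, 0, 0, 0, 0, 0, 0, 0, 0, 0, 0],
  finger_gap=0.092,
)

```text
time: 8.42
tool_pos: [0.4439, 0.3371, 0.2996]
tool_rot: [3.141, -0.0, 0.968]
contact_force: [-0.5, -0.8, -0.2]
opening: 0.0835
grip_force: 0.0
```

>>> nudge_tcp(
  plan=[0, 0, -0.04, 0, 0, 0, 0, 0, -0.08, 0, 0, 0, 0, 0, -0.12, 0, 0, 0, 0, 0, -0.12, 0, 0, 0, 0, 0, -0.12, 0, 0, 0, 0, 0, 0, 0, 0, 0, 0, 0, 0, 0, 0, 0],
)

```text
time: 9.0
tool_pos: [0.4439, 0.3371, 0.4221]
tool_rot: [3.139, -0.004, 0.968]
contact_force: [-0.8, -0.4, -1.2]
opening: 0.0919
grip_force: 0.0
```

```bash
python3 - <<'E'
from h import *
R=Ro.from_euler("xyz",(np.pi,0,1.534));tool((.3720,-.3176,.19),R)
tool((.3720,-.3176,.19),R*Ro.from_rotvec([-.125,0,0]))
E
```

```text
t 9.00 grasp [0.4445 0.3375 0.2631] rpy [ 3.1394 -0.0043  0.9679] F [-0.7857 -0.3753 -1.2192] open 0.0919 grip 0.0
turn [ 0.0033 -0.0035 -0.5661]
then shift [-0.657  -0.0477  0.0731] world [-0.0719 -0.6547 -0.0731]
t 9.00 grasp [0.4445 0.3375 0.2631] rpy [ 3.1394 -0.0043  0.9679] F [-0.7857 -0.3753 -1.2192] open 0.0919 grip 0.0
turn [-0.1183  0.0318 -0.5656]
then shift [-0.657  -0.0763  0.0654] world [-0.0917 -0.654  -0.0744]
```

Scaled: -0.033 m / 0.25 = -0.132, -0.0024 m / 0.25 = -0.0096, -0.114 rad / 4 = -0.0285.

>>> nudge_tcp(
  plan=[0, 0, 0, 0, 0, -0.0283, 0, 0, 0, 0, 0, -0.0283, 0, 0, 0, 0, 0, -0.0283, 0, 0, 0, 0, 0, -0.0283, 0, 0, 0, 0, 0, -0.0285, -0.132, -0.0096, 0, 0, 0, 0, -0.132, -0.0096, 0, 0, 0, 0, -0.132, -0.0096, 0, 0, 0, 0],
  finger_gap=0.05,
)

```text
time: 9.67
tool_pos: [0.4323, 0.2375, 0.4181]
tool_rot: [-3.139, 0.001, 1.535]
contact_force: [0.2, 0.4, 0.7]
opening: 0.0504
grip_force: 0.0
```

>>> nudge_tcp(
  plan=[-0.132, -0.0096, 0, 0, 0, 0, -0.132, -0.0096, 0, 0, 0, 0, -0.132, -0.0096, 0, 0, 0, 0, -0.132, -0.0096, 0, 0, 0, 0, -0.132, -0.0096, 0, 0, 0, 0, -0.132, -0.0096, 0, 0, 0, 0, -0.132, -0.0096, 0, 0, 0, 0, -0.132, -0.0096, 0, 0, 0, 0],
)

```text
time: 10.33
tool_pos: [0.4032, -0.0261, 0.4188]
tool_rot: [-3.14, -0.0, 1.534]
contact_force: [0.8, -0.1, -0.6]
opening: 0.0498
grip_force: 0.0
```

>>> nudge_tcp(
  plan=[-0.132, -0.0096, 0, 0, 0, 0, -0.132, -0.0096, 0, 0, 0, 0, -0.132, -0.0096, 0, 0, 0, 0, -0.132, -0.0096, 0, 0, 0, 0, -0.132, -0.0096, 0, 0, 0, 0, -0.132, -0.0096, 0, 0, 0, 0, -0.132, -0.0096, 0, 0, 0, 0, -0.132, -0.0096, 0, 0, 0, 0],
)

```text
time: 11.0
tool_pos: [0.3743, -0.2893, 0.4187]
tool_rot: [-3.14, -0.002, 1.533]
contact_force: [0.5, 0.2, -0.4]
opening: 0.0502
grip_force: 0.0
```

>>> nudge_tcp(
  plan=[-0.12, -0.0096, 0, 0, 0, 0, 0, 0, 0, -0.0156, 0, 0, 0, 0, 0, -0.0156, 0, 0, 0, 0, 0, 0, 0, 0, 0, 0, 0, 0, 0, 0, 0, 0, 0, 0, 0, 0],
)

```text
time: 11.5
tool_pos: [0.3715, -0.3174, 0.4193]
tool_rot: [3.019, -0.001, 1.534]
contact_force: [0.3, -0.0, 0.3]
opening: 0.0501
grip_force: 0.0
```

```bash
python3 - <<'E'
from h import *
R=Ro.from_euler("xyz",(np.pi,0,1.534));
tool((.3720,-.3176,.12),R*Ro.from_rotvec([-.125,0,0]))
E
```

```text
t 11.50 grasp [ 0.3909 -0.318   0.2615] rpy [ 3.0191 -0.0007  1.5341] F [ 0.3088 -0.0167  0.3326] open 0.0501 grip 0.0
turn [-0.0025 -0.0007  0.    ]
then shift [-0.0002 -0.0368  0.138 ] world [-0.0193  0.0005 -0.1415]
```

View pics/o2.png

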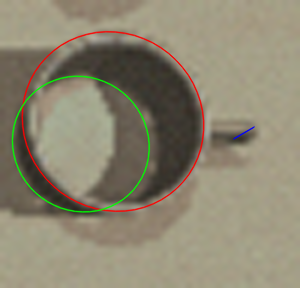

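The cup overlay fits: the rim is within about 0.5 px (centre about 114,122), and the handle is level with row 133. I'll descend over the front rim.

Scaled: 0.023 m / 0.25 = 0.092, -0.0061 m / 0.25 = -0.0244.

>>> nudge_tcp(
  plan=[0, -0.0244, 0.092, 0, 0, 0, 0, -0.0244, 0.092, 0, 0, 0, 0, -0.0244, 0.092, 0, 0, 0, 0, -0.0244, 0.092, 0, 0, 0, 0, -0.0244, 0.092, 0, 0, 0, 0, -0.0244, 0.08, 0, 0, 0, 0, 0, 0, 0, 0, 0, 0, 0, 0, 0, 0, 0],
)

```text
time: 12.17
tool_pos: [0.3523, -0.3166, 0.2808]
tool_rot: [3.019, -0.002, 1.535]
contact_force: [-0.8, -0.5, 0.5]
opening: 0.0498
grip_force: 0.0
```

```bash
python3 - <<'E'
from h import *
R=Ro.from_euler("xyz",(np.pi,0,1.534))*Ro.from_rotvec([-.125,0,0])
tool((.3725,-.3176,.066),R)
C=cams();t=C["top"];s=C["side"];cu=(.4122,-.3191)
p=robot.observe()["tool_pos"]
R=Ro.from_euler("xyz",robot.observe()["tool_rot"])
tip=lambda y:np.array([p+R.apply([0,y,.159]),p+R.apply([0,y,.178])])
cv2.imwrite("pics/g.png",np.hstack([overlay(t,375,215,60,75,6,[]),overlay(s,300,150,70,75,6,[])]))
E
```

```text
t 12.17 grasp [ 0.3718 -0.317   0.123 ] rpy [ 3.0187 -0.0018  1.5346] F [-0.8342 -0.4749  0.4852] open 0.0498 grip 0.0
turn [-0.0021 -0.0019  0.0004]
then shift [-0.0002 -0.0067  0.0567] world [ 0.0004 -0.0003 -0.0571]
```

View pics/g.png

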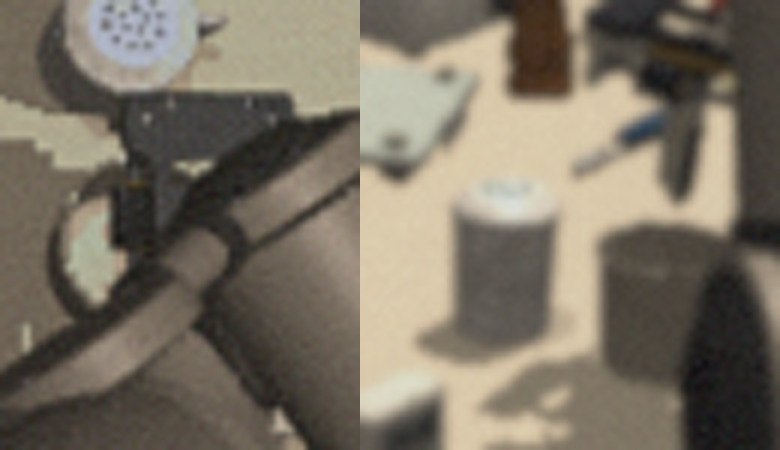

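The inner finger is over the cup opening at about (140,215), and the salt shaker is clear of it. I'll go down and grip.

Scaled: 0.0142 m / 0.25 = 0.0568, 0.0141 m / 0.25 = 0.0564.

>>> nudge_tcp(
  plan=[0, -0.0068, 0.0568, 0, 0, 0, 0, -0.0068, 0.0568, 0, 0, 0, 0, -0.0068, 0.0568, 0, 0, 0, 0, -0.0064, 0.0564, 0, 0, 0, 0, 0, 0, 0, 0, 0, 0, 0, 0, 0, 0, 0, 0, 0, 0, 0, 0, 0],
)

```text
time: 12.85
tool_pos: [0.353, -0.3174, 0.2255]
tool_rot: [3.015, 0.002, 1.534]
contact_force: [-0.8, -0.8, 0.5]
opening: 0.0498
grip_force: 0.0
```

>>> nudge_tcp(
  plan=[0, 0, 0, 0, 0, 0, 0, 0, 0, 0, 0, 0, 0, 0, 0, 0, 0, 0, 0, 0, 0, 0, 0, 0, 0, 0, 0, 0, 0, 0, 0, 0, 0, 0, 0, 0, 0, 0, 0, 0, 0, 0],
  finger_gap=0.0,
  grip_n=12,
)

```text
time: 13.43
tool_pos: [0.3525, -0.317, 0.2241]
tool_rot: [3.017, 0.0, 1.534]
contact_force: [-0.1, 0.3, 0.4]
opening: 0.0078
grip_force: 0.4
```

```bash
python3 - <<'E'
from h import *
tool((.3725,-.3176,.066))
C=cams();cv2.imwrite("pics/g2.png",np.hstack([overlay(C["top"],375,215,60,75,6,[]),overlay(C["side"],300,150,70,75,6,[])]))
E
```

```text
t 13.43 grasp [ 0.3723 -0.3178  0.0664] rpy [3.0166 0.     1.5337] F [-0.1316  0.2697  0.378 ] open 0.0078 grip 0.4
turn [0. 0. 0.]
then shift [0.0002 0.0001 0.0004] world [ 0.0002  0.0002 -0.0004]
```

>>> nudge_tcp(
  plan=[0, 0, 0, 0, 0, 0, 0, 0, 0, 0, 0, 0, 0, 0, 0, 0, 0, 0, 0, 0, 0, 0, 0, 0],
  finger_gap=0.0,
  grip_n=15,
)

```text
time: 13.87
tool_pos: [0.3525, -0.317, 0.224]
tool_rot: [3.017, -0.0, 1.534]
contact_force: [-0.5, -0.9, -0.6]
opening: 0.0057
grip_force: 15.3
```

```bash
python3 -c "
from h import *
tool((.3725,-.3176,.066))"
```

```text
t 13.87 grasp [ 0.3723 -0.3177  0.0663] rpy [ 3.0168 -0.0001  1.5338] F [-0.5065 -0.9323 -0.6157] open 0.0057 grip 15.3
turn [0. 0. 0.]
then shift [0.0001 0.0002 0.0003] world [ 0.0002  0.0001 -0.0003]
```

>>> nudge_tcp(
  plan=[0, 0, 0, 0, 0, 0, 0, 0.0048, -0.04, 0, 0, 0, 0, 0.01, -0.08, 0, 0, 0, 0, 0.0124, -0.1, 0, 0, 0, 0, 0.0124, -0.1, 0, 0, 0, 0, 0.0124, -0.1, 0, 0, 0, 0, 0.0124, -0.1, 0, 0, 0, 0, 0, 0, 0, 0, 0],
  finger_gap=0.0,
  grip_n=25,
)

```text
time: 14.53
tool_pos: [0.353, -0.3177, 0.3597]
tool_rot: [3.011, 0.007, 1.534]
contact_force: [0.6, -1.5, -1.0]
opening: 0.0057
grip_force: 25.1
```

```bash
python3 - <<'E'
from h import *
R=Ro.from_euler("xyz",(3.0168,0,1.5338));R2=Ro.from_rotvec([0,0,-.3545])*R
tool((.4998,.0453,.19),R2)
E
```

```text
t 14.53 grasp [ 0.3736 -0.3196  0.2021] rpy [3.0108 0.0069 1.5338] F [ 0.6239 -1.5277 -1.0491] open 0.0057 grip 25.1
turn [ 0.0071 -0.0384  0.3525]
then shift [ 0.3916 -0.0239  0.0091] world [ 0.1285  0.3706 -0.012 ]
```

Scaled: 0.0245 m / 0.25 = 0.098, -0.0015 m / 0.25 = -0.006, 0.088 rad / 4 = 0.022.

>>> nudge_tcp(
  plan=[0, 0, 0, 0, -0.0028, 0.022, 0, 0, 0, 0, -0.0028, 0.022, 0, 0, 0, 0, -0.0028, 0.022, 0, 0, 0, 0, -0.0028, 0.022, 0.098, -0.006, 0, 0, 0, 0, 0.098, -0.006, 0, 0, 0, 0, 0.098, -0.006, 0, 0, 0, 0, 0.098, -0.006, 0, 0, 0, 0],
)

```text
time: 15.2
tool_pos: [0.3841, -0.223, 0.3534]
tool_rot: [3.018, -0.001, 1.178]
contact_force: [0.6, 0.7, -1.9]
opening: 0.0053
grip_force: 25.1
```

>>> nudge_tcp(
  plan=[0.098, -0.006, 0, 0, 0, 0, 0.098, -0.006, 0, 0, 0, 0, 0.098, -0.006, 0, 0, 0, 0, 0.098, -0.006, 0, 0, 0, 0, 0.098, -0.006, 0, 0, 0, 0, 0.098, -0.006, 0, 0, 0, 0, 0.098, -0.006, 0, 0, 0, 0, 0.098, -0.006, 0, 0, 0, 0],
)

```text
time: 15.87
tool_pos: [0.448, -0.0372, 0.352]
tool_rot: [3.018, -0.0, 1.179]
contact_force: [0.3, -0.3, -2.2]
opening: 0.0056
grip_force: 25.1
```

>>> nudge_tcp(
  plan=[0.098, -0.006, 0, 0, 0, 0, 0.098, -0.006, 0, 0, 0, 0, 0.098, -0.006, 0, 0, 0, 0, 0.098, -0.006, 0, 0, 0, 0, 0, 0, 0, 0, 0, 0, 0, 0, 0, 0, 0, 0, 0, 0, 0, 0, 0, 0, 0, 0, 0, 0, 0, 0],
)

```text
time: 16.53
tool_pos: [0.4796, 0.0537, 0.3518]
tool_rot: [3.017, 0.0, 1.178]
contact_force: [0.8, 0.2, -0.8]
opening: 0.0053
grip_force: 25.1
```

```bash
python3 - <<'E'
from h import *
R=Ro.from_euler("xyz",(3.0168,0,1.5338));R2=Ro.from_rotvec([0,0,-.3545])*R
tool((.4998,.0453,.125),R2)
E
```

```text
t 16.53 grasp [0.4978 0.0461 0.194 ] rpy [3.0174 0.0004 1.1783] F [ 0.812   0.201  -0.7544] open 0.0053 grip 25.1
turn [-0.0006  0.0005 -0.001 ]
then shift [-0.     -0.0066  0.0687] world [ 0.0019 -0.0008 -0.069 ]
```

Now I'll lower it to 8 mm above the platform.

Scaled: 0.016 m / 0.25 = 0.064, 0.015 m / 0.25 = 0.06.

>>> nudge_tcp(
  plan=[0, -0.0056, 0.06, 0, 0, 0, 0, -0.0056, 0.064, 0, 0, 0, 0, -0.0056, 0.064, 0, 0, 0, 0, -0.0056, 0.064, 0, 0, 0, 0, -0.006, 0.056, 0, 0, 0, 0, 0, 0, 0, 0, 0, 0, 0, 0, 0, 0, 0, 0, 0, 0, 0, 0, 0],
)

```text
time: 17.2
tool_pos: [0.4826, 0.0529, 0.2757]
tool_rot: [3.015, -0.001, 1.178]
contact_force: [-0.4, -0.6, -1.7]
opening: 0.0055
grip_force: 25.1
```

```bash
python3 - <<'E'
from h import *
R=Ro.from_euler("xyz",(3.0168,0,1.5338));R2=Ro.from_rotvec([0,0,-.3545])*R
tool((.4998,.0453,.1083),R2)
C=cams();t=C["top"];s=C["side"]
G=(0,255,0);B=(255,0,0);Rd=(0,0,255)
p=robot.observe();g=np.array(p["tool_pos"])+Ro.from_euler("xyz",p["tool_rot"]).apply([0,0,.159])
z0=g[2]-.0663;ax=g[:2]+.0402*np.array([.9243,-.3816])
y=-.3915;Rz=np.array([[np.cos(y),-np.sin(y)],[np.sin(y),np.cos(y)]])
P=np.c_[np.array([.5317,.0171])+(np.array([[1,1],[1,-1],[-1,-1],[-1,1],[1,1]])*[.053,.068])@Rz.T,np.full(5,.042)]
d=Rz@[0,-1];H=np.array([[*(ax+.071*d),z0+z] for z in(.02,.06)])
cur=[(P,Rd),(circ(ax,.043,z0+.076),G),(circ(ax,.034,z0),B),(H,B)]
a=overlay(s,235,195,70,65,8,cur);b=overlay(t,245,185,65,65,6,cur)
b=np.vstack([b,np.zeros((130,390,3),np.uint8)])
o=np.hstack([a,b])[:, :800];o[390:520,560:800]=overlay(s,195,235,60,33,4,[(circ((.444,.3363),.032,.118),G)])[:130,:240];cv2.imwrite("pics/p.png",o)
E
```

```text
t 17.20 grasp [0.5011 0.0453 0.1179] rpy [ 3.0155 -0.0005  1.1782] F [-0.4117 -0.5555 -1.7068] open 0.0055 grip 25.1
turn [ 0.0013 -0.0004 -0.0012]
then shift [-0.0004 -0.0022  0.0094] world [-0.0011 -0.     -0.0096]
```

View pics/p.png

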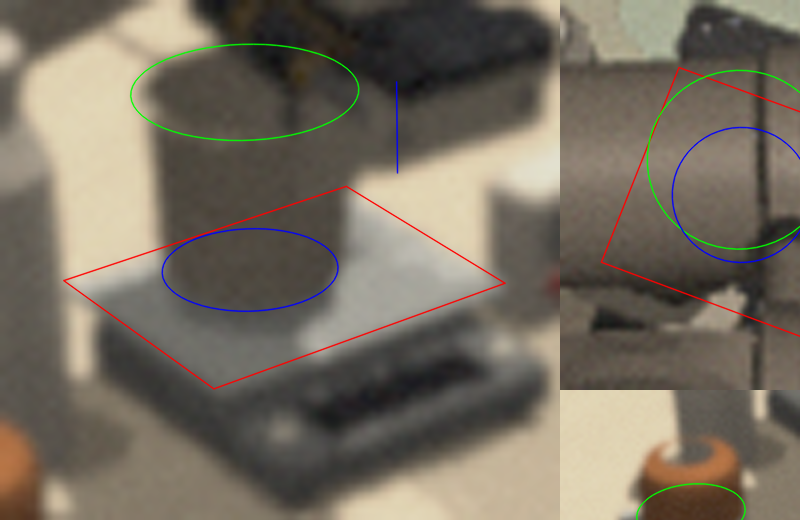

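The side view shows the cup upright just above the platform, with its base ellipse at about (250,270) on the expected spot. The rim is slightly narrower than modelled, and the shift is about 1.5 mm at most. The inset shows the presser seated on the ring. I'll lower gently.

The rows are not in the units I measure in: shifts go in shares of 0.25 m and turns go in shares of 4 rad. I convert before sending: 0.004 m / 0.25 = 0.016, 0.002 m / 0.25 = 0.008.

>>> nudge_tcp(
  plan=[0, -0.002, 0.016, 0, 0, 0, 0, -0.0012, 0.008, 0, 0, 0, 0, -0.0004, 0.004, 0, 0, 0, 0, 0, 0, 0, 0, 0, 0, 0, 0, 0, 0, 0],
)

```text
time: 17.72
tool_pos: [0.4823, 0.0535, 0.2678]
tool_rot: [3.017, -0.0, 1.179]
contact_force: [0.2, -0.2, -1.7]
opening: 0.0057
grip_force: 25.1
```

>>> nudge_tcp(
  plan=[0, -0.0004, 0.004, 0, 0, 0, 0, 0, 0, 0, 0, 0, 0, 0, 0, 0, 0, 0, 0, 0, 0, 0, 0, 0],
)

```text
time: 18.05
tool_pos: [0.4823, 0.0534, 0.2668]
tool_rot: [3.017, -0.0, 1.179]
contact_force: [0.1, -0.0, -1.1]
opening: 0.0053
grip_force: 25.1
```

>>> nudge_tcp(
  plan=[0, -0.0004, 0.004, 0, 0, 0, 0, 0, 0, 0, 0, 0, 0, 0, 0, 0, 0, 0, 0, 0, 0, 0, 0, 0],
)

```text
time: 18.38
tool_pos: [0.4823, 0.0534, 0.2658]
tool_rot: [3.017, -0.0, 1.179]
contact_force: [0.0, 0.7, -0.7]
opening: 0.0057
grip_force: 25.1
```

>>> nudge_tcp(
  plan=[0, -0.0004, 0.002, 0, 0, 0, 0, 0, 0, 0, 0, 0, 0, 0, 0, 0, 0, 0, 0, 0, 0, 0, 0, 0],
)

```text
time: 18.72
tool_pos: [0.4823, 0.0534, 0.2656]
tool_rot: [3.016, -0.0, 1.179]
contact_force: [-1.3, -0.4, 4.5]
opening: 0.0058
grip_force: 25.1
```

>>> nudge_tcp(
  plan=[0, -0.0004, 0.002, 0, 0, 0, 0, 0, 0, 0, 0, 0, 0, 0, 0, 0, 0, 0, 0, 0, 0, 0, 0, 0],
)

```text
time: 19.05
tool_pos: [0.4823, 0.0535, 0.2656]
tool_rot: [3.016, -0.0, 1.179]
contact_force: [-2.9, -0.1, 9.5]
opening: 0.0052
grip_force: 25.1
```

>>> nudge_tcp(
  plan=[0, 0, -0.002, 0, 0, 0, 0, 0, 0, 0, 0, 0, 0, 0, 0, 0, 0, 0, 0, 0, 0, 0, 0, 0, 0, 0, 0, 0, 0, 0],
  finger_gap=0.036,
)

```text
time: 19.47
tool_pos: [0.4822, 0.0535, 0.2651]
tool_rot: [3.017, -0.0, 1.179]
contact_force: [-0.6, -0.1, 0.8]
opening: 0.0336
grip_force: 0.0
```

>>> nudge_tcp(
  plan=[0, 0, -0.04, 0, 0, 0, 0, 0, -0.06, 0, 0, 0, 0, 0, -0.08, 0, 0, 0, 0, 0, -0.12, 0, 0, 0, 0, 0, -0.12, 0, 0, 0, 0, 0, -0.12, 0, 0, 0, 0, 0, -0.12, 0, 0, 0, 0, 0, 0, 0, 0, 0],
)

```text
time: 20.13
tool_pos: [0.4633, 0.0616, 0.4355]
tool_rot: [3.006, -0.004, 1.18]
contact_force: [1.2, -0.0, 0.5]
opening: 0.0362
grip_force: 0.0
```

>>> nudge_tcp(
  plan=[-0.12, 0, 0, 0, 0, 0, -0.12, 0, 0, 0, 0, 0, -0.12, 0, 0, 0, 0, 0, -0.12, 0, 0, 0, 0, 0, -0.12, 0, 0, 0, 0, 0, -0.12, 0, 0, 0, 0, 0, -0.12, 0, 0, 0, 0, 0, -0.12, 0, 0, 0, 0, 0],
)

```text
time: 20.8
tool_pos: [0.3705, -0.1615, 0.4293]
tool_rot: [3.016, -0.0, 1.179]
contact_force: [0.9, 0.2, -0.6]
opening: 0.036
grip_force: 0.0
```

>>> nudge_tcp(
  plan=[-0.12, 0, 0, 0, 0, 0, -0.12, 0, 0, 0, 0, 0, -0.12, 0, 0, 0, 0, 0, -0.12, 0, 0, 0, 0, 0, -0.12, 0, 0, 0, 0, 0, -0.12, 0, 0, 0, 0, 0, 0, 0, 0, 0, 0, 0, 0, 0, 0, 0, 0, 0],
)

```text
time: 21.47
tool_pos: [0.3022, -0.3277, 0.4288]
tool_rot: [3.017, -0.001, 1.176]
contact_force: [-0.2, -0.1, 0.1]
opening: 0.0354
grip_force: 0.0
```

```bash
python3 - <<'E'
from h import *
C=cams();t=C["top"];s=C["side"]
for n in C: cv2.imwrite(f"pics/f_{n}.png",C[n]["image"][:,:,::-1])
# cup outline in top view: dark interior threshold near the platform
im=t["image"].astype(int);x0,y0=245,185
g=im[y0:y0+65,x0:x0+75].sum(2)//30
print("cols",x0);print("\n".join("%d "%(y0+i)+" ".join("%2d"%v for v in r[::2]) for i,r in list(enumerate(g))[::2]))
E
```

```text
cols 245
185 14 15 15 15 15 15 16 16 16 16 16 16 16 16 16 16 16 16 16 16 16 16 15 15 15 15 15 15 15 15 15 15 15 15 15 15 15 15
187 11 14 15 15 15 16 16 16 16 15 16 16 16 16 15 16 16 16 16 16 16 15 15 15 15 16 16 15 15 15 15 16 15 15 15 15 15 15
189 15 11 12 15 16 15 16 16 16 16 16 15 16 16 16 16 16 16 16 16 15 15 15 15 15 15 15 15 15 15 15 15 15 16 15 15 15 15
191 12 11 13 16 15 15 16 16 16 16 16 16 16 16 16 16 16 16 16 16 16 15 15 15 15 15 15 15 15 15 15 15 15 15 15 16 15 15
193  8 11 12 15 15 15 15 16 16 16 16 16 16 16 
[... 2675 characters left out ...]
16  9 10 11 12 11  5  5  5  5  5  5  5  7  9 10  7 12 16 16 16 16 16 15 15 12 13 10 10 10  7 14 16 17 16 17 17
241 15 15  8  8 10 12 11  4  5  5  4  5  5  5  4  5  5  8 11 10  9 13 16 16 16 14 13 15 10  9 10  6  6  8  9 12 14 15
243 15 16 15  7  5  6  8  7  5  5  5  5  5  5  5  5  5  5  6  6 10 11  7  9 14 11 13 15 16 15 13  9  6  5  4  4  5  5
245 15 15 16 16 15 14  7  6  7  9  7  5  5  5  5  5  5  5  6  5 12 12 12 11  9 13 14 16 15 16 16 16 15 12  8  7  6  5
247 16 15 15 15 15 15 16 16 13  6  6  8  9  5  5  5  5  5  5  7 12 12 12 10 13 13 13 16 15 16 15 15 16 16 15 15 15 12
249 15 15 15 16 15 16 15 16 15 16 15  8  7  6  9  9  5  5  5 12 12 18 11  7 14 16 15 15 16 15 15 15 16 16 15 16 15 16
```

```bash
python3 - <<'E'
from h import *
t=robot.read_camera("top");s=robot.read_camera("side")
y=-.3915;Rz=np.array([[np.cos(y),-np.sin(y)],[np.sin(y),np.cos(y)]])
for n,u,v,z in(("axis",275,213,.118),("handle end",298,221,.095)):
    print(n,Rz.T@(ray(t,u,v,z)[:2]-[.5317,.0171]))
print("target axis 0,.014  handle 0,-.057")
# presser: orange top disc centroid in top view near the stand
im=t["image"][225:275,145:205].astype(int);m=(im[...,0]-im[...,2]>60);yy,xx=np.nonzero(m);print(m.sum(),xx.min()+145,xx.max()+145,yy.min()+225,yy.max()+225)
print(proj(t,circ((.444,.3363),.031,.144)).min(0),proj(t,circ((.444,.3363),.031,.144)).max(0),proj(t,[.444,.3363,.16]))
tool()
E
```

```text
axis [-0.0014  0.012 ]
handle end [ 0.0048 -0.0558]
target axis 0,.014  handle 0,-.057
180 153 172 237 255
[152.2037 235.4115] [174.8244 257.7795] [[162.2384 245.5689]]
t 21.67 grasp [ 0.3215 -0.3334  0.2713] rpy [ 3.0166 -0.0004  1.1804] F [ 0.3212 -0.2321  0.1728] open 0.0360 grip 0.0
turn [0. 0. 0.]
```

```bash
python3 -c "
from cell import robot
print(robot.hand_in())"
```

```text
the job is handed in; nothing more can be done
None
```

The presser is parked handle-down in the ring, the cup stands upright on the platform with all of it at least about 9 mm inside the edges as measured from the top camera, and the job was handed in at about 22 s.

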